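Find the dressing stick among the lidded tubs and lay it out for inspection

ROBOT

A 6-joint arm with a two-finger parallel gripper is mounted at the origin on a cart in front of the work surface, level with it; the furniture and walls round the work are solid. World frame = base frame: x ahead of the robot, y to its left, z up, the work surface at z = 0. Lengths are in m, angles in rad, forces in N, time in s.
With the tool pointing down it reaches from about 0.325 to 0.85 m from the base axis. Payload 4.4 kg.
Tool frame: the origin (TCP) lies between the finger pads; the fingertips stand 17 mm ahead of it and the grasp point (between the pads) lies 2 mm behind it (tip_extent is the distance from the TCP to the fingertips, in m); z points along the fingers, y is the line along which they close (so a half turn about z gives the same grasp; the last joint's range is limited). The gripper opens to 94 mm and grips with 3 to 60 N. Pads are 16 mm wide; open, the fingers measure 119 mm over their backs; the gripper's body (75 mm by 177 mm) begins 78 mm behind the grasp point.
Start: joints at [-1.466, 0.207, 1.542, -0, 1.393, -0.15], TCP at [0.145, -0.556, 0.222] pointing down, gripper open.
Joint ranges: [-2.73, 2.73], [-0.86, 2.22], [0.23, 2.46], [-1.11, 4.25], [0.08, 2.63], [-2.82, 2.82]. Speed limits (rad/s): [2.79, 2.79, 3.14, 3.14, 3.14, 3.14].

INTERFACE

Orientations are given as a rotation vector (axis times angle).
In Python, from station import * gives the robot as it stands.
- The arm moves only by the tool carry_out, never from a script. Its argument "commands" is one flat list of numbers, 7 for each row, row after row: the shift along the tool's x, y, z in units of 30 mm (1.0 is 30 mm), then the turn, a rotation vector about the tool's x, y, z in units of 6 degrees (1.0 is 6 degrees), then the opening, from 0 (shut) to 1 (fully open). In form: [x, y, z, ax, ay, az, jaw, x, y, z, ax, ay, az, jaw, ...]. A call has 1 to 8 rows; each row shifts and turns the commanded pose from where the row before left it, along the tool's axes as they then stand; what a row does not reach is not made up. A row lasts 1/8 s, in which the tool goes at most 62.5 mm and 10.7 degrees, less where a joint would pass 70% of its speed; a pose out of reach is approached as far as the arm can. A call is refused whole if a number of a shift passes 1 or a number of a turn 1, either way. A call with a gripper value outside its range is refused whole. The fingers move at their own pace and stop on an object; "squeeze" is the grip in N (left out, the last holds). Time passes only in rows, so rows that do not move let the fingers close. It gives the time, the measured TCP pose, the force, the opening and the grip force at its end, in the units of the state.
- observe(): the state, without advancing time (a new reading comes with each control period).
- snapshot(name): name is "side" or "top"; returns a dict with "image" (384x512x3 uint8, red, green, blue), "fx", "fy", "cx", "cy" (pixels), "eye" and "rotation" of the camera in the world. Camera axes: x right, y up, looking along -z (the intrinsics and any distortion apply to the point x, -y, -z); pixel columns grow to the right and rows downward; lengths in m; the calibration is good to about 2 mm. A picture is of the moment at which its call begins. There is no depth.
- finish_job(): hands the job in; it is judged then, once.
The state is a dict: "time_s": time; "joint_positions": joint angles; "dq": joint speeds; "joint_torque": joint torques, N m; "position": TCP position; "orientation": TCP orientation; "force": force on the tool from outside, world axes, zero at the start; "moment": the same for the moment, N m; "finger_gap": finger opening in m; "grasp_force": force on a finger pad.
Only numpy, scipy, OpenCV 4.12 (cv2) and the standard library are available. Lean on these libraries where they do the work, as an engineer would, in place of code of your own. Each camera call takes 0.05 s, during which the arm holds its last target. There are 200 camera calls.

TASK

One of the three identical lidded tubs in the sloping rack holds the slim white dressing stick that is to be inspected next. Go through the tubs from the left, swinging each lid right up to look inside and going no further than the tub that holds it; lift the stick out and set it down (do not drop it) lying across both saddles of the inspection rest, centred on them. In the end all three lids must be pressed shut until they click, the other parts still in their tubs and the things on the desk where they stand.

Things in the scene. Friction and masses are not known exactly. Their poses are not given: they have to be found in the camera images.
- rack: sloping bench rack of bent tube and grey sheet, 300 mm wide, that carries three tubs side by side; fixed to the desk. Origin on the desk under its middle; x points away from the front (the low side), y to its left as seen from the front, z up. The tubs are inclined 30 degrees, low at the front. An upright divider panel closes the desk's left edge, 0.22 to 0.32 m left of the middle tub and 0.31 m high.
- tub_left_floor (a point): centre of the inner floor of the left (+y of the rack) tub. x points up the slope, y to the left, z square out of the tub (30 degrees from vertical, leaning towards the front). All three tubs are alike: plain grey, 130 mm long (x), 92 mm wide, walls 3 mm, inside 124 x 86 mm and 32 mm deep above the rubber liner; 97 mm from tub to tub.
- lid_left (a joint): hinge of the left (+y of the rack) tub's lid, rad: 0 shut, 1.70 fully up at its stop, where it still overhangs the tub by 23 degrees from the vertical. The stiff hinge keeps it wherever it is left. A bead on the lid snaps over a sprung nib in the tub's front wall: about 7 N at the tab frees it or clicks it in. Clicked in it reads under 0.012; merely lying on the nib about 0.06.
- tab_left (a point): grip point of the thumb tab on the left (+y of the rack) tub's lid: a dark tongue 30 mm wide (y), 7 mm thick (z), that sticks out 37 mm beyond the lid's front edge, clear on both sides and below; the point is 22 mm out from that edge, in mid-thickness, 152 mm from the hinge line and, lid shut, 2 mm higher along the tub's z. Turns with the lid: x points from the tab towards the hinge, z out of the lid's upper face.
- hinge_left (a point): middle of the left (+y of the rack) lid's hinge line, on the tub's upper edge; the line runs along y. The tab swings up and back about it.
- tub_mid_floor (a point): centre of the inner floor of the middle tub. x points up the slope, y to the left, z square out of the tub (30 degrees from vertical, leaning towards the front). All three tubs are alike: plain grey, 130 mm long (x), 92 mm wide, walls 3 mm, inside 124 x 86 mm and 32 mm deep above the rubber liner; 97 mm from tub to tub.
- lid_mid (a joint): hinge of the middle tub's lid, rad: 0 shut, 1.70 fully up at its stop, where it still overhangs the tub by 23 degrees from the vertical. The stiff hinge keeps it wherever it is left. A bead on the lid snaps over a sprung nib in the tub's front wall: about 7 N at the tab frees it or clicks it in. Clicked in it reads under 0.012; merely lying on the nib about 0.06.
- tab_mid (a point): grip point of the thumb tab on the middle tub's lid: a dark tongue 30 mm wide (y), 7 mm thick (z), that sticks out 37 mm beyond the lid's front edge, clear on both sides and below; the point is 22 mm out from that edge, in mid-thickness, 152 mm from the hinge line and, lid shut, 2 mm higher along the tub's z. Turns with the lid: x points from the tab towards the hinge, z out of the lid's upper face.
- hinge_mid (a point): middle of the middle lid's hinge line, on the tub's upper edge; the line runs along y. The tab swings up and back about it.
- tub_right_floor (a point): centre of the inner floor of the right (-y of the rack) tub. x points up the slope, y to the left, z square out of the tub (30 degrees from vertical, leaning towards the front). All three tubs are alike: plain grey, 130 mm long (x), 92 mm wide, walls 3 mm, inside 124 x 86 mm and 32 mm deep above the rubber liner; 97 mm from tub to tub.
- lid_right (a joint): hinge of the right (-y of the rack) tub's lid, rad: 0 shut, 1.70 fully up at its stop, where it still overhangs the tub by 23 degrees from the vertical. The stiff hinge keeps it wherever it is left. A bead on the lid snaps over a sprung nib in the tub's front wall: about 7 N at the tab frees it or clicks it in. Clicked in it reads under 0.012; merely lying on the nib about 0.06.
- tab_right (a point): grip point of the thumb tab on the right (-y of the rack) tub's lid: a dark tongue 30 mm wide (y), 7 mm thick (z), that sticks out 37 mm beyond the lid's front edge, clear on both sides and below; the point is 22 mm out from that edge, in mid-thickness, 152 mm from the hinge line and, lid shut, 2 mm higher along the tub's z. Turns with the lid: x points from the tab towards the hinge, z out of the lid's upper face.
- hinge_right (a point): middle of the right (-y of the rack) lid's hinge line, on the tub's upper edge; the line runs along y. The tab swings up and back about it.
- stick_center (a point): centre of the wanted part: a loose, slim, plain white square bar of ceramic (a dressing stick), 103 mm long (y), 11 mm wide (x), 10 mm high (z); lies in one of the tubs, lengthwise up the slope, about in the middle. Grip it across its 11 mm width, near the middle.
- drill_center (a point): a steel twist drill with black shank, 110 mm long, lying in another of the tubs; stays there. Origin near its middle.
- keys_center (a point): a folding hex key holder, 33 x 97 x 21 mm, lying in the third tub; stays there. Origin near its middle.
- rest: aluminium inspection rest fixed to the desk: base plate 54 x 100 x 8 mm with two flared saddles 60 mm apart (centre to centre, along y), each 10 mm thick, its flat seat 14 mm wide and 26 mm above the desk, flaring to about 32 mm wide at 39 mm height. Origin on the desk under its middle; y is the direction in which the stick shall lie across both saddles, either way round.
- rest_seat (a point): where the stick's centre comes to lie on the rest: midway between the saddles, 31 mm above the desk (5 mm above their seats); axes as the rest's.
- mug: ceramic mug, 82 x 117 x 91 mm high, a bystander; origin at its underside.
- caliper: digital caliper, 77 x 248 x 13 mm, lying behind the rest, a bystander.
- screwdriver: screwdriver, 26 x 176 x 22 mm, lying to the right, a bystander.
- marker_pen: marker pen, 17 x 135 x 16 mm, lying to the right, a bystander.
- spare_lens: black lens standing on its cap, 49 mm across, 35 mm high, a bystander.
- stick: the same white stick; origin on its underside, under its centre.

How it is judged:
On the way, in this order (a step that is already met when the one before it is completed fails the run):
1. the left tub's lid is swung up, the others still shut (value of joint lid_left above 1.2 rad and value of joint each of lid_mid, lid_right below 0.35 rad), for 0.1 s.
2. the stick is lifted out of the left tub; or, if it is not there, the middle tub's lid is swung up ((((distance between stick_center and tub_left_floor above 0.07 m and distance between stick_center and tub_mid_floor above 0.07 m and distance between stick_center and tub_right_floor above 0.07 m) and value of joint lid_left above 0.5 rad) or (value of joint lid_mid above 1.2 rad and distance between stick_center and tub_mid_floor below 0.045 m))), for 0.1 s.
3. the stick from the left tub lies on the rest; or the stick is lifted out of the middle tub (((horizontal distance between stick_center and rest_seat below 0.015 m and height (world z) of stick_center between 0.025 and 0.036 m and angle between the y axis of stick_center and the y axis of rest, either way round below 0.1 rad and angle between stick_center's own y axis and vertical between 1.47 and 1.67 rad) or ((distance between stick_center and tub_left_floor above 0.07 m and distance between stick_center and tub_mid_floor above 0.07 m and distance between stick_center and tub_right_floor above 0.07 m) and value of joint lid_mid above 0.5 rad))), for 0.1 s.
At the end, for the whole second after the job is handed in: The stick lies at rest across both saddles of the rest, its centre within 15 mm of the middle between the saddles and its length within 0.1 rad of the rest's y, either way round; all three lids have clicked shut (joint below 0.02 rad) (horizontal distance between stick_center and rest_seat below 0.015 m and height (world z) of stick_center between 0.025 and 0.036 m and angle between the y axis of stick_center and the y axis of rest, either way round below 0.1 rad and angle between stick_center's own y axis and vertical between 1.47 and 1.67 rad and value of joint each of lid_left, lid_mid, lid_right below 0.02 rad and linear speed of stick below 0.02 m/s); the robot touches nothing.
It fails at once if a tub further to the right is opened while the stick still lies in one to its left ((distance between stick_center and tub_left_floor below 0.045 m and value of joint any of lid_mid, lid_right above 0.35 rad) or (distance between stick_center and tub_mid_floor below 0.045 m and value of joint lid_right above 0.35 rad)).
It fails at once if the drill or the hex keys are taken out of their tubs (distance of any of drill_center, keys_center from where it was at the start of the episode above 0.06 m).
It fails at once if the stick is dropped on the rest instead of being set down (horizontal distance between stick_center and rest_seat below 0.05 m and height (world z) of stick_center above 0.055 m and contact force between the fingers and stick below 0.02 N).
It fails at once if the mug, caliper, lens, screwdriver or pen is pushed away (distance of any of mug, caliper, spare_lens, screwdriver, marker_pen from where it was at the start of the episode above 0.03 m).
It also fails if it takes over 72 s, if anything falls off the work surface, if the arm or the gripper's body presses on something with over 40 N, if the wrist force passes 120 N, or if a joint passes its speed limit or range.

## Working session

There is one attempt and no reset: what is moved stays moved. The work goes in short steps, Python scripts to look and compute and a tool call to move; the robot and the scene stay as the last step left them, time stands still between calls to the robot, and variables do not carry over. Pictures are saved under pics/ and viewed, at most 10 in all, crops included, and the job is handed in when it is done.

Besides the shell and the picture viewer there is one more tool, called after ">>>" in YAML: its name, and indented under it one key for each argument. carry_out: Moves the arm, as the interface text tells. Its arguments: {"type":"object","properties":{"commands":{"type":"array"},"squeeze":{"type":"number"}},"required":["commands"]}

```bash
ls; mkdir -p pics
python3 - <<'E'
from station import *
import cv2
s=observe();print(s)
for n in("side","top"):
    d=snapshot(n);cv2.imwrite(f"pics/{n}0.png",d["image"][:,:,::-1]);print(n,{k:d[k] for k in d if k!="image"})
E
```

```text
pics
{'time_s': 0.0, 'joint_positions': array([-1.46550528e+00,  2.07383982e-01,  1.54290667e+00, -1.39305539e-05,
        1.39347958e+00, -1.50504389e-01]), 'dq': array([-0.00035803, -0.00067358, -0.00013359,  0.00037369, -0.00021708,
       -0.00033701]), 'joint_torque': array([-1.49616491e-03, -3.70881522e+01, -2.81417263e+01,  6.95262942e-02,
        3.61315662e-02, -1.93841347e-04]), 'position': array([ 0.14538691, -0.55554799,  0.22133363]), 'orientation': array([-3.11377281e+00, -4.00434125e-01, -5.57522945e-05]), 'force': array([-0.66057346, -0.20315055, -0.41928961]), 'moment': array([-0.02613929,  0.06994967,  0.00383933]), 'grasp_force': 0.0, 'finger_gap': 0.09411496665762738}
side {'fx': 368.8626911768505, 'fy': 368.8626911768505, 'cx': 254.71635519297178, 'cy': 190.80237449788748, 'eye': array([ 0.38390021, -0.97259598,  0.51542598]), 'rotation': array([ 1.17209279, -0.10282866, -0.12094927])}
top {'fx': 433.71952513796384, 'fy': 433.71952513796384, 'cx': 255.22365966087443, 'cy': 199.45952001998444, 'eye': array([ 0.40338536, -0.05816275,  1.4774592 ]), 'rotation': array([ 0.06583047, -0.06341242, -1.59369986])}
```

View pics/side0.png

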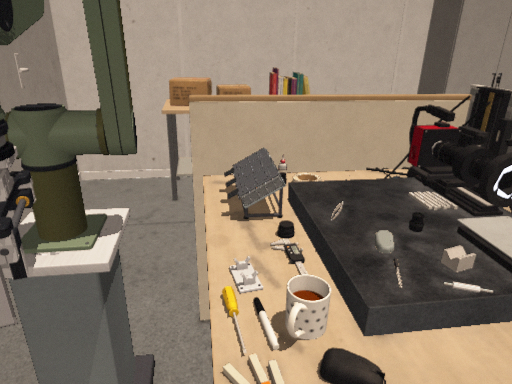

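View pics/top0.png

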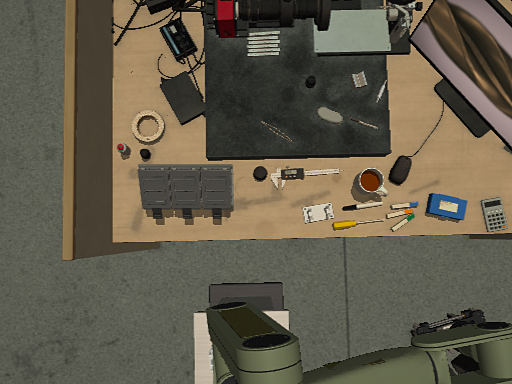

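The top view shows the rack at about (187,190), with tabs at (154/187/220, 217), and the rest at (319,213). The side view shows the rack at about (255,185) and the rest at (245,275). I'll zoom in next.

```bash
cat > h.py <<'E'
import numpy as np, cv2
from scipy.spatial.transform import Rotation as R
from station import *
def ray(c,u,v):
    d=R.from_rotvec(c["rotation"]).apply([(u-c["cx"])/c["fx"],-(v-c["cy"])/c["fy"],-1.]);return c["eye"],d
def plane(c,u,v,z):
    e,d=ray(c,u,v);return e+d*(z-e[2])/d[2]
def tri(a,pa,b,pb):
    e,d=ray(a,*pa);f,g=ray(b,*pb)
    s=np.linalg.lstsq(np.c_[d,-g],f-e,rcond=None)[0]
    p,q=e+s[0]*d,f+s[1]*g;return (p+q)/2,np.linalg.norm(p-q)
def proj(c,p):
    q=R.from_rotvec(c["rotation"]).inv().apply(np.asarray(p)-c["eye"])
    return np.c_[c["cx"]-c["fx"]*q[...,0]/q[...,2],c["cy"]+c["fy"]*q[...,1]/q[...,2]]
def crop(c,x,y,w,h,k):
    return cv2.resize(c["image"][y:y+h,x:x+w,::-1],None,fx=k,fy=k,interpolation=cv2.INTER_CUBIC)
E
python3 - <<'E'
from h import *
t=snapshot("top");s=snapshot("side")
a=crop(t,132,155,110,75,5);b=crop(s,220,143,75,85,5);c=crop(t,295,195,50,35,5);d=crop(s,225,253,45,45,5)
o=np.zeros((600,800,3),np.uint8)
o[:375,:550]=a[:375,:550]
o[375:550,:250]=c; o[375:600,260:485]=d
cv2.imwrite("pics/a.png",o)
cv2.imwrite("pics/b.png",cv2.resize(b,None,fx=1.3,fy=1.3))
E
```

```text
(no output)
```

View pics/a.png

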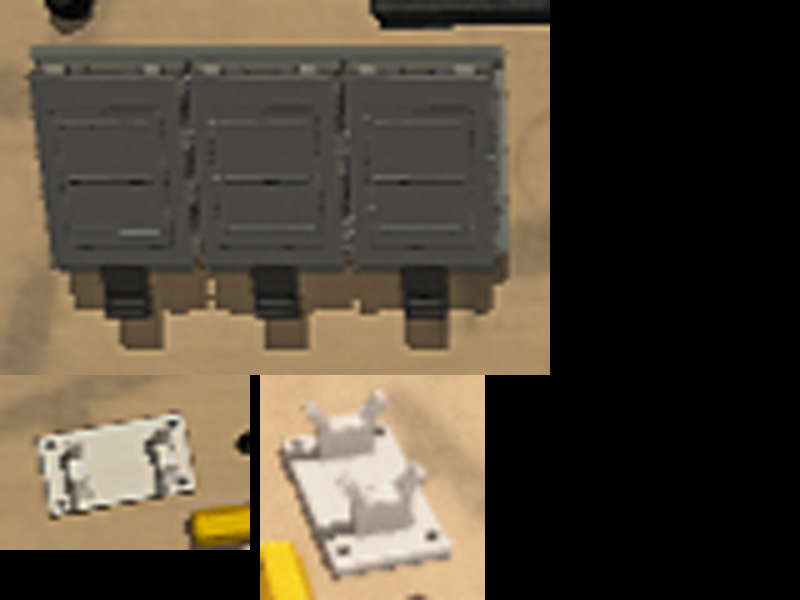

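View pics/b.png

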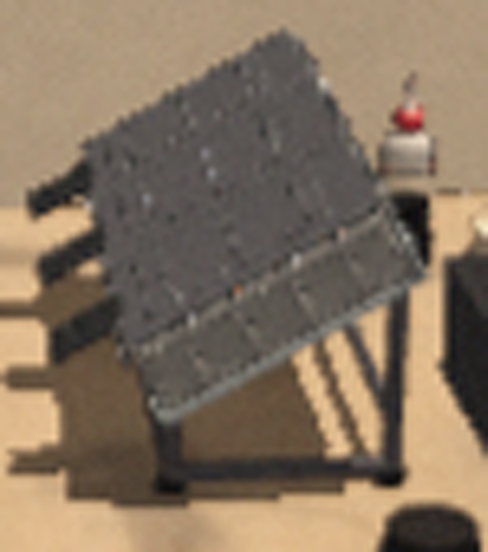

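The zoom shows three tabs; their tips in the top crop are at x≈128, 278 and 426, y≈318. The lids are shut, and the rest is turned slightly, with its long axis running roughly along the image columns. Next I'll triangulate these.

Run:
```python
from h import *
np.set_printoptions(precision=4,suppress=True)
t=snapshot("top");s=snapshot("side")
T=lambda x,y:(132+(x+.5)/5-.5,155+(y+.5)/5-.5)
S=lambda x,y:(220+(x+.5)/6.5-.5,143+(y+.5)/6.5-.5)
for n,a,b in [("tipL",(128,317),(31,203)),("tipM",(279,317),(41,270)),("tipR",(427,317),(54,349)),
  ("frontR",(500,268),(122,350)),("frontL",(52,268),(90,143)),("backL",(35,72),(285,33)),("backR",(500,75),(385,210))]:
    print(n,*tri(t,T(*a),s,S(*b)))
# rest base corners from mask (top view, z=.008)
im=t["image"][195:228,297:337].astype(int)
m=((im.min(2)>165)&(im.max(2)-im.min(2)<40)).astype(np.uint8)
c=max(cv2.findContours(m,cv2.RETR_EXTERNAL,cv2.CHAIN_APPROX_NONE)[0],key=cv2.contourArea)
(cx,cy),wh,an=cv2.minAreaRect(c)
print("rest px",cx+297,cy+195,wh,an)
bp=cv2.boxPoints(((cx+297,cy+195),wh,an))
P=np.array([plane(t,*p,.008) for p in bp]);print(P,P.mean(0))
```

```text
tipL [0.4672 0.2635 0.0641] 0.0012404455656014936
tipM [0.465  0.1651 0.0636] 0.0014644652517214593
tipR [0.4633 0.0688 0.0613] 0.0023937804287614954
frontR [0.4916 0.0195 0.0809] 0.0002510515786585396
frontL [0.5016 0.308  0.0826] 0.006045259360206836
backL [0.6148 0.302  0.1458] 0.002845948417420466
backR [0.6082 0.0134 0.1463] 0.0017472099307765361
rest px 317.9496669769287 212.21476554870605 (15.235179901123047, 28.674579620361328) 79.99201965332031
[[ 0.494  -0.2171  0.008 ]
 [ 0.5086 -0.3135  0.008 ]
 [ 0.4575 -0.3206  0.008 ]
 [ 0.4429 -0.2244  0.008 ]] [ 0.4758 -0.2689  0.008 ]
```

>>> carry_out:
  commands: [0, 0, 0, 0, 0, 0.89, 1, 0, 0, 0, 0, 0, 0.89, 1, 0, 0, 0, 0, 0, 0.89, 1, 0.56, -0.97, 0, 0, 0, 0, 1, 0.56, -0.97, 0, 0, 0, 0, 1, 0.56, -0.97, 0, 0, 0, 0, 1, 0.56, -0.97, 0, 0, 0, 0, 1, 0.56, -0.97, 0, 0, 0, 0, 1]

```text
time_s: 1.3
position: [0.2334, -0.4118, 0.2225]
orientation: [3.141, -0.038, 0.0]
force: [-0.4, 0.8, 0.1]
finger_gap: 0.094
grasp_force: 0.0
```

>>> carry_out:
  commands: [0.56, -0.97, 0, 0, 0, 0, 1, 0.56, -0.97, 0, 0, 0, 0, 1, 0.56, -0.97, 0, 0, 0, 0, 1, 0.56, -0.97, 0, 0, 0, 0, 1, 0.56, -0.97, 0, 0, 0, 0, 1, 0.56, -0.97, 0, 0, 0, 0, 1, 0.56, -0.97, 0, 0, 0, 0, 1, 0.56, -0.97, 0, 0, 0, 0, 1]

```text
time_s: 2.3
position: [0.3733, -0.1823, 0.2226]
orientation: [3.141, -0.037, 0.001]
force: [0.6, 0.9, 0.5]
finger_gap: 0.094
grasp_force: 0.0
```

>>> carry_out:
  commands: [0.56, -0.97, 0, 0, 0, 0, 0.8, 0.23, -0.98, 0.1, 0, 0, 0, 0.8, 0.23, -0.98, 0.1, 0, 0, 0, 0.8, 0.23, -0.98, 0.1, 0, 0, 0, 0.8, 0.23, -0.98, 0.1, 0, 0, 0, 0.8, 0.23, -0.98, 0.1, 0, 0, 0, 0.8, 0.23, -0.98, 0.1, 0, 0, 0, 0.7, 0.23, -0.98, 0.1, 0, 0, 0, 0.7]

```text
time_s: 3.3
position: [0.4437, 0.051, 0.2015]
orientation: [3.141, -0.037, 0.001]
force: [0.0, 0.1, -0.8]
finger_gap: 0.066
grasp_force: 0.0
```

>>> carry_out:
  commands: [0.23, -0.98, 0.1, 0, 0, 0, 0.7, 0.23, -0.98, 0.1, 0, 0, 0, 0.7, 0.23, -0.98, 0.1, 0, 0, 0, 0.7, 0.23, -0.98, 0.1, 0, 0, 0, 0.7, 0.23, -0.98, 0.1, 0, 0, 0, 0.7, 0.23, -0.98, 0.1, 0, 0, 0, 0.7, 0.23, -0.6, 0.1, 0, 0, 0, 0.7, 0, 0, 0, 0, 0, 0, 0.7]

```text
time_s: 4.3
position: [0.4965, 0.2437, 0.18]
orientation: [3.141, -0.035, -0.001]
force: [0.3, -0.8, -0.8]
finger_gap: 0.0656
grasp_force: 0.0
```

```bash
cat >> h.py <<'E'
np.set_printoptions(precision=4,suppress=True)
YAW=-.023
def to(p,z=(0,0,-1),yaw=YAW):
    """shift and turn, in row units, from the present pose to p, tool z along z, tool x at yaw"""
    o=observe();R0=R.from_rotvec(o["orientation"])
    z=np.array(z,float)/np.linalg.norm(z);y=np.cross(z,[np.cos(yaw),np.sin(yaw),0]);y/=np.linalg.norm(y)
    R1=R.from_matrix(np.c_[np.cross(y,z),y,z])
    print("t",o["time_s"],"p",o["position"],"q",o["joint_positions"],"F",o["force"],"gap",o["finger_gap"],o["grasp_force"])
    print("axes",R0.as_matrix().T.round(3).tolist())
    print("shift u",R0.inv().apply(np.array(p)-o["position"])/.03,"turn u",(R0.inv()*R1).as_rotvec()/np.deg2rad(6))
E
python3 -c "
from h import *
to((.4765,.263,.0675))"
```

```text
t 4.3 p [0.4965 0.2437 0.18  ] q [ 0.3     0.1993  1.6412 -0.0003  1.3018  1.8932] F [ 0.2533 -0.7538 -0.8412] gap 0.06564432208582693 0.0
axes [[1.0, -0.022, -0.001], [-0.022, -1.0, 0.0], [-0.001, -0.0, -1.0]]
shift u [-0.677  -0.6292  3.7514] turn u [0.0047 0.0058 0.007 ]
```

>>> carry_out:
  commands: [-0.34, -0.31, 0.3, 0, 0, 0, 0.7, -0.34, -0.32, 0.8, 0, 0, 0, 0.7, 0, 0, 0.9, 0, 0, 0, 0.7, 0, 0, 0.9, 0, 0, 0, 0.7, 0, 0, 0.85, 0, 0, 0, 0.7, 0, 0, 0, 0, 0, 0, 0.1, 0, 0, 0, 0, 0, 0, 0.1, 0, 0, 0, 0, 0, 0, 0.1]
  squeeze: 30

```text
time_s: 5.3
position: [0.4775, 0.2628, 0.0695]
orientation: [-3.14, 0.038, -0.004]
force: [0.1, -0.4, 0.4]
finger_gap: 0.0393
grasp_force: 0.0
```

Run:
```python
from h import *
to((.4765,.263,.0675))
s=snapshot("side");cv2.imwrite("pics/c.png",crop(s,190,110,130,100,6))
# arc plan: hinge, radius, shifts per row (tool x ~ world x, tool z down), units
h=np.array([.6126,.1465]);g=observe()["position"][[0,2]]+[0,.002];d=g-h;r=np.hypot(*d);a0=np.degrees(np.arctan2(d[1],d[0]))%360
print("r",r,"a0",a0)
st=[0,2,5,9,15,21,28,36,44,52,60,68,76,84,90,94]
P=np.array([h+r*np.array([np.cos(np.radians(a0-s)),np.sin(np.radians(a0-s))]) for s in st])
D=np.diff(P,axis=0)/.03;print(np.c_[st[1:],D[:,0],-D[:,1]].round(2).tolist())
```

```text
t 5.3 p [0.4775 0.2628 0.0695] q [ 0.3444  0.3189  1.7478 -0.      1.0721  1.9392] F [ 0.0992 -0.4136  0.3557] gap 0.039277402803426884 0.0
axes [[1.0, -0.024, 0.003], [-0.024, -1.0, -0.001], [0.003, 0.001, -1.0]]
shift u [-0.0336 -0.0048  0.065 ] turn u [-0.0095 -0.0248 -0.0104]
r 0.15459065114030457 a0 209.06443098810666
[[2.0, -0.08, -0.16], [5.0, -0.12, -0.24], [9.0, -0.14, -0.33], [15.0, -0.16, -0.52], [21.0, -0.1, -0.53], [28.0, -0.05, -0.63], [36.0, 0.04, -0.72], [44.0, 0.14, -0.71], [52.0, 0.23, -0.68], [60.0, 0.33, -0.64], [68.0, 0.41, -0.59], [76.0, 0.49, -0.53], [84.0, 0.56, -0.45], [90.0, 0.46, -0.29], [94.0, 0.32, -0.16]]
```

View pics/c.png

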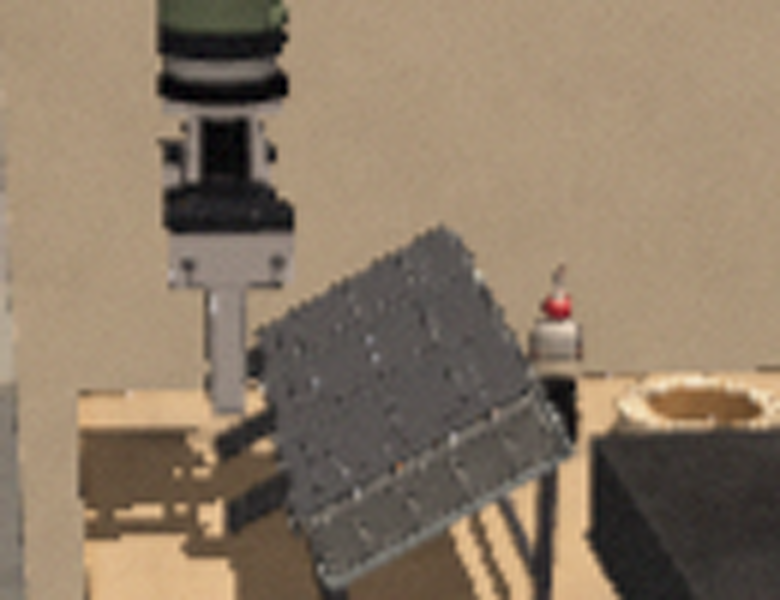

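The gripper straddles the left tab: the near finger is at about (225,350) and the tab root at (253,360). I'll close it and swing the lid up.

>>> carry_out:
  commands: [0, 0, 0, 0, 0, 0, 0.1, 0, 0, 0, 0, 0, 0, 0.1, 0, 0, 0, 0, 0, 0, 0.1, -0.08, 0, -0.16, 0, 0, 0, 0.1, -0.12, 0, -0.24, 0, 0, 0, 0.1, -0.14, 0, -0.33, 0, 0, 0, 0.1, -0.16, 0, -0.52, 0, 0, 0, 0.1, -0.1, 0, -0.53, 0, 0, 0, 0.1]

```text
time_s: 6.35
position: [0.4578, 0.2633, 0.122]
orientation: [-3.141, 0.037, 0.001]
force: [2.6, 3.6, -1.4]
finger_gap: 0.0293
grasp_force: 30.0
```

```bash
python3 -c "
from h import *
to((.4765,.263,.0675))"
```

```text
t 6.35 p [0.4578 0.2633 0.122 ] q [0.3575 0.215  1.7538 0.001  1.1732 1.9517] F [ 2.6182  3.638  -1.4076] gap 0.02932543053328968 29.999356269836426
axes [[1.0, -0.024, -0.001], [-0.024, -1.0, -0.001], [-0.001, 0.001, -1.0]]
shift u [ 0.625  -0.0019  1.8161] turn u [-0.0066  0.0072 -0.0078]
```

>>> carry_out:
  commands: [-0.05, 0, -0.63, 0, 0, 0, 0.1, 0.04, 0, -0.72, 0, 0, 0, 0.1, 0.14, 0, -0.71, 0, 0, 0, 0.1, 0.23, 0, -0.68, 0, 0, 0, 0.1, 0.33, 0, -0.64, 0, 0, 0, 0.1, 0.41, 0, -0.59, 0, 0, 0, 0.1, 0.49, 0, -0.53, 0, 0, 0, 0.1, 0.56, 0, -0.45, 0, 0, 0, 0.1]

```text
time_s: 7.35
position: [0.5199, 0.2619, 0.2696]
orientation: [-3.141, 0.036, 0.012]
force: [-1.6, 3.3, -2.2]
finger_gap: 0.0299
grasp_force: 30.0
```

>>> carry_out:
  commands: [0.46, 0, -0.29, 0, 0, 0, 0.1, 0.36, 0, -0.16, 0, 0, 0, 0.1, 0, 0, 0, 0, 0, 0, 0.1, 0, 0, 0, 0, 0, 0, 0.1, 0, 0, 0, 0, 0, 0, 0.6, 0, 0, 0, 0, 0, 0, 0.6, -0.1, 0, -0.7, 0, 0, 0, 0.6, -0.3, 0, -0.95, 0, 0, 0, 0.6]

```text
time_s: 8.35
position: [0.5351, 0.2602, 0.3316]
orientation: [3.139, -0.039, -0.005]
force: [0.7, -0.8, -0.4]
finger_gap: 0.0564
grasp_force: 0.0
```

```bash
python3 -c "
from h import *
to((.43,.03,.35))"
```

```text
t 8.35 p [0.5351 0.2602 0.3316] q [ 0.3078  0.1919  1.3368 -0.0012  1.6164  1.9033] F [ 0.6776 -0.8117 -0.3541] gap 0.05643405685581979 0.0
axes [[1.0, -0.025, -0.003], [-0.025, -1.0, 0.002], [-0.003, -0.002, -1.0]]
shift u [-3.3135  7.7578 -0.5877] turn u [ 0.0217  0.0278 -0.0161]
```

>>> carry_out:
  commands: [-0.4, 0.95, -0.2, 0, 0, 0, 0.6, -0.4, 0.97, 0, 0, 0, 0, 0.6, -0.4, 0.97, 0, 0, 0, 0, 0.6, -0.4, 0.97, 0, 0, 0, 0, 0.6, -0.4, 0.97, 0, 0, 0, 0, 0.6, -0.4, 0.97, 0, 0, 0, 0, 0.6, -0.4, 0.97, 0, 0, 0, 0, 0.6, -0.4, 0.97, 0, 0, 0, 0, 0.6]

```text
time_s: 9.35
position: [0.4333, 0.0299, 0.3385]
orientation: [3.14, -0.038, -0.001]
force: [-0.1, -0.8, 0.3]
finger_gap: 0.0564
grasp_force: 0.0
```

Run:
```python
from h import *
to((.43,.03,.35))
t=snapshot("top");s=snapshot("side")
o=np.zeros((600,800,3),np.uint8);o[:375,:550]=crop(t,132,155,110,75,5)
b=crop(s,215,115,85,75,3);o[375:600,:255]=b
cv2.imwrite("pics/d.png",o)
```

```text
t 9.35 p [0.4333 0.0299 0.3385] q [-0.13   -0.1723  1.6904 -0.0013  1.6238  1.465 ] F [-0.117  -0.8455  0.2506] gap 0.0563997098914968 0.0
axes [[1.0, -0.024, -0.0], [-0.024, -1.0, 0.001], [-0.0, -0.001, -1.0]]
shift u [-0.11   -0.0015 -0.3834] turn u [ 0.012   0.0033 -0.0119]
```

View pics/d.png

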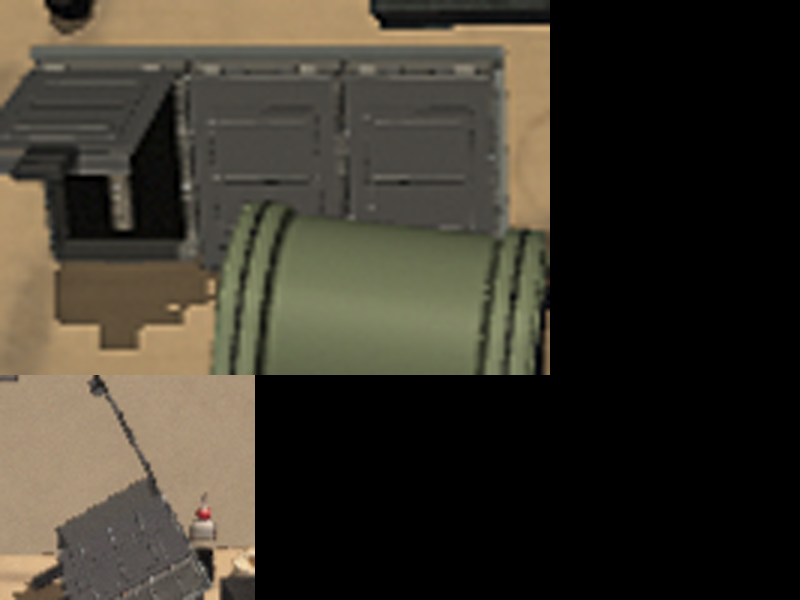

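The left lid is up. A narrow light bar shows in the left tub at (121,175–230). It could be the stick or the drill, so I'll check with more contrast.

Run:
```python
from h import *
t=snapshot("top")
im=t["image"][186:205,143:172];print(im[:,8:18].mean(2).round().astype(int));print(im[5:16,11:15].tolist()[4])
g=np.clip((im.astype(float)/150)**.6*255,0,255).astype(np.uint8)
cv2.imwrite("pics/e.png",cv2.resize(g[:,:,::-1],None,fx=20,fy=20,interpolation=cv2.INTER_CUBIC))
```

```text
[[ 85  84  83  83  83  86  79   0   9  11]
 [ 70  70  70  71  69  76  72   4   9  13]
 [ 73  71  71  69  70  73  67  15   9  10]
 [100  99  95  92  91  94  87  25   8  10]
 [  0   0  29  81  97  91  48   5  11  14]
 [  8   7  20  66 100  91  56  13  11   8]
 [ 11   8  20  87 133  91  67  14  11  11]
 [ 13  10  22  63  96  93  78  25   7  11]
 [ 11  11   7  73 131  96  85  24   7  10]
 [ 13  10   3  44  98 101  97  22   9   9]
 [ 12  12   1  52 106  97  94  36   8  10]
 [ 10   9   4  54 105  98  94  36   2   8]
 [  7  12   3  38  76  78  96  39   5  12]
 [ 12  13   6  39  86 101  95  50   4   8]
 [ 12  13  10  26  74 109  97  43   7  10]
 [ 10   9   8   9  10   8   7   3   9  11]
 [ 16  16  16  16  13  12  13  15  14  16]
 [ 53  54  52  54  53  54  52  52  53  53]
 [ 49  49  48  49  48  48  50  48  49  50]]
[[50, 45, 36], [109, 100, 84], [112, 103, 88], [108, 99, 83]]
```

View pics/e.png

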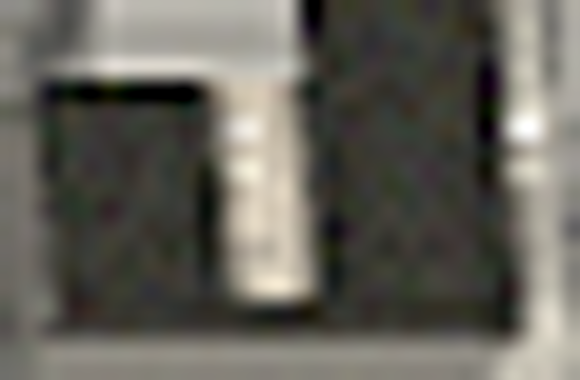

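Run:
```python
from h import *
a=np.mean([snapshot("top")["image"].astype(float) for _ in range(12)],0)
im=a[188:203,150:162];print(im.mean(2).round().astype(int));print((im[2:14,3:7].mean(1)).round())
print("desk shadow",a[210:213,146:150].mean((0,1)),"lit desk",a[225,200],"rest",a[212,318], "caliper", a[173,285:340:5].round().tolist())
```

```text
[[ 73  72  72  71  69  69  72  67  15   8  12  11]
 [100 100  99  95  92  91  93  86  25   9  12  12]
 [  1   0   0  30  80  97  90  47   2  10  11  12]
 [  8   9   5  21  66  99  90  56  14  10  11  12]
 [ 13  12   7  21  86 133  92  68  13   8  12  12]
 [ 12  12   8  21  62  96  94  78  25   7  11  12]
 [ 12  11   9   8  74 131  96  84  23   6  10  12]
 [ 12  11  11   1  45  96 100  98  23   7  12  12]
 [ 12  11  10   3  54 106  98  94  36   5  12  11]
 [ 12  12   9   3  53 106  98  93  36   5  11  13]
 [ 13  11  12   6  37  75  78  96  39   6  11  13]
 [ 13  12  11   6  38  87 102  96  49   5  11  11]
 [ 13  12  12   7  26  74 109  98  44   7  11  11]
 [ 10   9  10   9   8  10   7   8   4   8  10  10]
 [ 16  16  17  16  15  14  13  13  15  15  16  16]]
[[84. 76. 63.]
 [77. 71. 59.]
 [89. 84. 76.]
 [76. 69. 59.]
 [84. 80. 68.]
 [68. 62. 52.]
 [73. 66. 56.]
 [72. 67. 56.]
 [54. 50. 42.]
 [64. 60. 50.]
 [60. 56. 47.]
 [ 9.  9.  7.]]
desk shadow [93.4583 78.2014 57.1944] lit desk [106.5    111.75    82.3333] rest [210.6667 202.4167 181.25  ] caliper [[118.0, 111.0, 93.0], [140.0, 137.0, 108.0], [158.0, 157.0, 142.0], [51.0, 46.0, 38.0], [201.0, 187.0, 159.0], [192.0, 177.0, 150.0], [220.0, 199.0, 168.0], [224.0, 207.0, 177.0], [228.0, 209.0, 179.0], [180.0, 172.0, 159.0], [73.0, 63.0, 48.0]]
```

It is a uniform cream bar with a blunt end, which matches the stick. I'll cast rays onto the tub floor plane and grip it gently. After a lift of less than 50 mm I'll verify it from the side.

```bash
cat >> h.py <<'E'
Rr=R.from_euler("z",YAW)
def slope(base):  # tub axes: columns x up slope, y left, z out
    return Rr.as_matrix()@np.array([[.866,0,-.5],[0,1,0],[.5,0,.866]])
AX=slope(0)
E
python3 - <<'E'
from h import *
t=snapshot("top")
H=np.array([.6126,.2605,.146]);F=H+AX@[-.065,0,-.032]
n=AX[:,2]
for u,v in [(155.13,190),(155.88,197),(156.17,200),(156.2,200.6)]:
    e,d=ray(t,u,v);p=e+d*((F+.008*n-e)@n)/(d@n);print("in tub mm",(AX.T@(p-F))*1e3,p)
# inner walls at floor: left/right rims
for k,x in (("floor",F),("tcp",F+AX@[-.004,0,.0185])): print(k,x)
print("rim check px",proj(t,np.array([F+AX@[-.065,y,.032] for y in(-.046,.046)])))
to(F+AX@[-.004,0,.0185]+.13*n,z=-n)
E
```

```text
in tub mm [-14.1085   3.0416   7.9996] [0.5562 0.2648 0.0857]
in tub mm [-39.0309   3.109    7.9996] [0.5346 0.2654 0.0732]
in tub mm [-49.8283   3.2408   7.9996] [0.5253 0.2658 0.0678]
in tub mm [-51.9961   3.3587   7.9996] [0.5234 0.2659 0.0667]
floor [0.5723 0.2614 0.0858]
tcp [0.5596 0.2617 0.0998]
rim check px [[170.3381 207.4186]
 [141.8498 207.4453]]
t 10.15 p [0.4341 0.0315 0.3388] q [-0.127  -0.1707  1.6883  0.      1.624   1.4672] F [ 0.2635  0.711  -0.6583] gap 0.05681377432349724 0.0
axes [[1.0, -0.023, -0.0], [-0.023, -1.0, -0.0], [-0.0, 0.0, -1.0]]
shift u [ 1.8373 -7.7697  4.2143] turn u [ 0.0007  5.001  -0.0044]
```

>>> carry_out:
  commands: [0, -0.97, 0, 0, 0, 0, 0.45, 0, -0.97, 0, 0, 0, 0, 0.45, 0, -0.97, 0, 0, 0, 0, 0.45, 0, -0.97, 0, 0, 0, 0, 0.45, 0, -0.97, 0, 0, 0, 0, 0.45, 0, -0.97, 0, 0, 0, 0, 0.45, 0, -0.97, 0, 0, 0, 0, 0.45, 0, -0.97, 0, 0, 0, 0, 0.45]

```text
time_s: 11.15
position: [0.4396, 0.265, 0.3389]
orientation: [3.141, -0.037, 0.0]
force: [0.1, -1.1, -0.2]
finger_gap: 0.0425
grasp_force: 0.0
```

>>> carry_out:
  commands: [0, 0, 0, 0, 1, 0, 0.45, 0, 0, 0, 0, 1, 0, 0.45, 0, 0, 0, 0, 1, 0, 0.45, 0, 0, 0, 0, 1, 0, 0.45, 0, 0, 0, 0, 1, 0, 0.45, 0, 0, 0, 0, 0, 0, 0.45]

```text
time_s: 11.9
position: [0.4378, 0.2641, 0.3377]
orientation: [3.029, -0.033, 0.808]
force: [-0.2, -1.0, 0.6]
finger_gap: 0.0426
grasp_force: 0.0
```

```bash
cat >> h.py <<'E'
H=np.array([.6126,.2605,.146]);F=H+AX@[-.065,0,-.032];n=AX[:,2]
E
python3 - <<'E'
from h import *
to(F+AX@[-.006,.0033,.0205]+.1*n,z=-n)
E
```

```text
t 11.9 p [0.4378 0.2641 0.3377] q [ 0.5443 -0.2744  1.8597 -0.3016  1.1237  2.2079] F [-0.1999 -1.0293  0.6383] gap 0.04259529826539859 0.0
axes [[0.867, -0.018, 0.498], [-0.022, -1.0, 0.001], [0.498, -0.012, -0.867]]
shift u [-0.4998 -0.1276  5.4983] turn u [0.0027 0.0224 0.0141]
```

>>> carry_out:
  commands: [-0.5, -0.13, 0.9, 0, 0, 0, 0.45, 0, 0, 0.9, 0, 0, 0, 0.45, 0, 0, 0.9, 0, 0, 0, 0.45, 0, 0, 0.9, 0, 0, 0, 0.45, 0, 0, 0.9, 0, 0, 0, 0.45, 0, 0, 0.9, 0, 0, 0, 0.45, 0, 0, 0.9, 0, 0, 0, 0.45, 0, 0, 0.6, 0, 0, 0, 0.45]

```text
time_s: 12.9
position: [0.5315, 0.2652, 0.1509]
orientation: [3.028, -0.038, 0.808]
force: [0.2, -0.9, -0.2]
finger_gap: 0.0424
grasp_force: 0.0
```

>>> carry_out:
  commands: [0, 0, 0.5, 0, 0, 0, 0.45, 0, 0, 0.3, 0, 0, 0, 0.45, 0, 0, 0.1, 0, 0, 0, 0.45, 0, 0, 0, 0, 0, 0, 0.45]

```text
time_s: 13.4
position: [0.5438, 0.2656, 0.129]
orientation: [3.028, -0.036, 0.812]
force: [0.4, 1.1, 0.5]
finger_gap: 0.0425
grasp_force: 0.0
```

Run:
```python
from h import *
to(F+AX@[-.006,.0033,.0205],z=-n)
```

```text
t 13.4 p [0.5438 0.2656 0.129 ] q [ 0.4293  0.1456  1.9265 -0.383   0.6256  2.2855] F [0.4227 1.1482 0.4542] gap 0.04253144461198746 0.0
axes [[0.866, -0.021, 0.5], [-0.024, -1.0, -0.0], [0.5, -0.012, -0.866]]
shift u [-0.0955  0.0068  1.0404] turn u [ 0.0021 -0.0026 -0.0075]
```

>>> carry_out:
  commands: [-0.1, 0, 0.5, 0, 0, 0, 0.45, 0, 0, 0.35, 0, 0, 0, 0.45, 0, 0, 0.2, 0, 0, 0, 0.45, 0, 0, 0, 0, 0, 0, 0.45, 0, 0, 0, 0, 0, 0, 0, 0, 0, 0, 0, 0, 0, 0, 0, 0, 0, 0, 0, 0, 0, 0, 0, 0, 0, 0, 0, 0]
  squeeze: 15

```text
time_s: 14.4
position: [0.5569, 0.2652, 0.1002]
orientation: [3.028, -0.036, 0.812]
force: [-1.0, -0.3, 0.2]
finger_gap: 0.0107
grasp_force: 15.0
```

Run:
```python
from h import *
to(F+AX@[-.006,.0033,.0205],z=-n)
```

```text
t 14.4 p [0.5569 0.2652 0.1002] q [ 0.4171  0.2146  1.918  -0.4095  0.5656  2.3099] F [-1.0121 -0.2557  0.15  ] gap 0.010735019139891564 15.000173449516296
axes [[0.866, -0.021, 0.5], [-0.024, -1.0, -0.0], [0.5, -0.012, -0.866]]
shift u [ 0.0075  0.0051 -0.0078] turn u [ 0.002  -0.0039 -0.0069]
```

>>> carry_out:
  commands: [0, 0, 0, 0, 0, 0, 0, 0, 0, -0.3, 0, 0, 0, 0, 0, 0, -0.6, 0, 0, 0, 0, 0, 0, -0.7, 0, 0, 0, 0, 0, 0, 0, 0, 0, 0, 0, 0, 0, 0, 0, 0, 0, 0]
  squeeze: 20

```text
time_s: 15.15
position: [0.5327, 0.2657, 0.1413]
orientation: [3.028, -0.036, 0.811]
force: [0.4, 0.1, -0.3]
finger_gap: 0.0103
grasp_force: 20.0
```

Run:
```python
from h import *
to(F+AX@[-.006,.0033,.0205],z=-n)
s=snapshot("side");cv2.imwrite("pics/f.png",crop(s,215,120,75,65,8))
```

```text
t 15.15 p [0.5327 0.2657 0.1413] q [ 0.4398  0.1075  1.939  -0.3766  0.6533  2.2837] F [ 0.3754  0.1078 -0.2907] gap 0.010344995812442793 20.000010430812836
axes [[0.866, -0.021, 0.5], [-0.024, -1.0, 0.0], [0.5, -0.012, -0.866]]
shift u [ 0.0231 -0.0002  1.5803] turn u [ 0.0041  0.0022 -0.0065]
```

View pics/f.png

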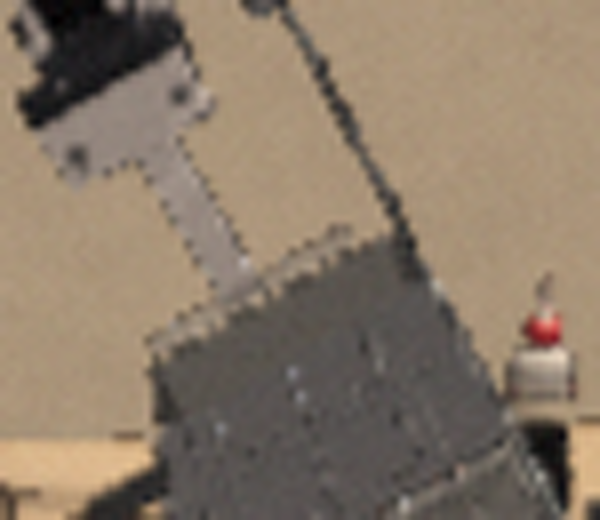

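The side view shows a cream bar from (150,340) to (350,230), light at both ends with no black shank. So it is the stick, held square. I'll carry it to the rest.

>>> carry_out:
  commands: [0, 0, -0.7, 0, 0, 0, 0, 0, 0, -0.8, 0, 0, 0, 0, 0, 0, -0.8, 0, 0, 0, 0, 0, 0, -0.5, 0, -1, 0, 0, 0, 0, -0.3, 0, -1, 0, 0, 0, 0, 0, 0, -1, 0, 0, 0, 0, 0, 0, -1, 0, 0, 0, 0, 0, 0, -1, 0, 0]

```text
time_s: 16.2
position: [0.4873, 0.2666, 0.2217]
orientation: [3.141, -0.038, -0.007]
force: [0.8, 0.6, -0.8]
finger_gap: 0.0104
grasp_force: 20.0
```

>>> carry_out:
  commands: [0, 0.6, 0, 0, 0, 0, 0, 0, 0.97, 0, 0, 0, 0, 0, 0, 0.97, 0, 0, 0, 0, 0, 0, 0.97, 0, 0, 0, 0, 0, 0, 0.97, 0, 0, 0, 0, 0, 0, 0.97, 0, 0, 0, 0, 0, 0, 0.97, 0, 0, 0, 0, 0, 0, 0.97, 0, 0, 0, 0, 0]

```text
time_s: 17.2
position: [0.4805, 0.0436, 0.2217]
orientation: [3.14, -0.038, 0.0]
force: [0.6, 0.2, -0.6]
finger_gap: 0.0101
grasp_force: 20.0
```

>>> carry_out:
  commands: [0, 0.97, 0, 0, 0, 0, 0, 0, 0.97, 0, 0, 0, 0, 0, 0, 0.97, 0, 0, 0, 0, 0, 0, 0.97, 0, 0, 0, 0, 0, 0, 0.97, 0, 0, 0, 0, 0, 0, 0.97, 0, 0, 0, 0, 0, 0, 0.97, 0, 0, 0, 0, 0, 0, 0.97, 0, 0, 0, 0, 0]

```text
time_s: 18.2
position: [0.4748, -0.1886, 0.2217]
orientation: [3.14, -0.038, -0.001]
force: [-0.2, -0.1, -0.2]
finger_gap: 0.0104
grasp_force: 20.0
```

>>> carry_out:
  commands: [0, 0, 0, 0, 0, 0.95, 0, 0, 0, 0, 0, 0, 0.95, 0, 0, 0, 0, 0, 0, 0.95, 0, 0, 0, 0, 0, 0, 0.95, 0, 0, 0, 0, 0, 0, 0.95, 0, 0, 0, 0, 0, 0, 0.95, 0, 0, 0, 0, 0, 0, 0.95, 0, 0, 0, 0, 0, 0, 0.95, 0]

```text
time_s: 19.2
position: [0.4748, -0.1876, 0.2217]
orientation: [2.878, -1.256, -0.001]
force: [0.4, 0.6, 0.2]
finger_gap: 0.01
grasp_force: 20.0
```

>>> carry_out:
  commands: [0, 0, 0, 0, 0, 0.95, 0, 0, 0, 0, 0, 0, 0.95, 0, 0, 0, 0, 0, 0, 0.95, 0, 0, 0, 0, 0, 0, 0.95, 0, 0, 0, 0, 0, 0, 0.95, 0, 0, 0, 0, 0, 0, 0.95, 0]

```text
time_s: 19.95
position: [0.4749, -0.1876, 0.2217]
orientation: [2.381, -2.047, 0.0]
force: [-0.7, -0.7, 0.1]
finger_gap: 0.0103
grasp_force: 20.0
```

Run:
```python
from h import *
to((.475,-.2635,.12),yaw=.15-np.pi/2)
```

```text
t 19.95 p [ 0.4749 -0.1876  0.2217] q [-0.5452  0.07    1.6978 -0.0012  1.3739  2.446 ] F [-0.6669 -0.7366  0.0562] gap 0.010306695222945833 19.99848961830139
axes [[0.15, -0.989, 0.001], [-0.989, -0.15, 0.001], [-0.001, -0.001, -1.0]]
shift u [2.4992 0.3719 3.391 ] turn u [ 0.0081 -0.0074  0.0066]
```

Now I'll move over the rest and look from close by, before the final descent.

>>> carry_out:
  commands: [0.6, 0.1, 0.3, 0, 0, 0, 0, 0.6, 0.1, 0.7, 0, 0, 0, 0, 0.6, 0.1, 0.8, 0, 0, 0, 0, 0.6, 0.07, 0.8, 0, 0, 0, 0, 0.1, 0, 0.7, 0, 0, 0, 0, 0, 0, 0, 0, 0, 0, 0]

```text
time_s: 20.7
position: [0.4743, -0.2634, 0.1206]
orientation: [2.385, -2.043, -0.009]
force: [-0.4, 0.1, -0.8]
finger_gap: 0.0102
grasp_force: 20.0
```

Run:
```python
from h import *
to((.475,-.2635,.0465),yaw=.15-np.pi/2)
s=snapshot("side");k=10;x0,y0=215,235
im=crop(s,x0,y0,70,60,k)
o=observe()["position"];tx=np.array([.15,-.989,0])
st=o+[0,0,-.0155]+.0055*tx
seat=np.array([.4758,-.2689,.031]);ry=np.array([-.15,.989,0])
for P,c in ((np.array([st+tx*.0515,st-tx*.0515]),(0,0,255)),(np.array([seat+ry*.03,seat-ry*.03]),(0,255,0))):
    q=(proj(s,P)-[x0,y0]+.5)*k-.5;print(q.round())
    for a in q: cv2.circle(im,tuple(int(v) for v in a),4,c,1)
cv2.imwrite("pics/g.png",im)
```

```text
t 20.7 p [ 0.4743 -0.2634  0.1206] q [-0.666   0.2487  1.7153 -0.0007  1.1832  2.3218] F [-0.405   0.0877 -0.8121] gap 0.010213644799439519 19.999967515468597
axes [[0.153, -0.988, -0.004], [-0.988, -0.153, 0.004], [-0.005, 0.003, -1.0]]
shift u [ 0.0171 -0.0333  2.4689] turn u [0.0406 0.0336 0.0385]
[[378. 155.]
 [250. -73.]]
[[271. 254.]
 [343. 400.]]
```

View pics/g.png

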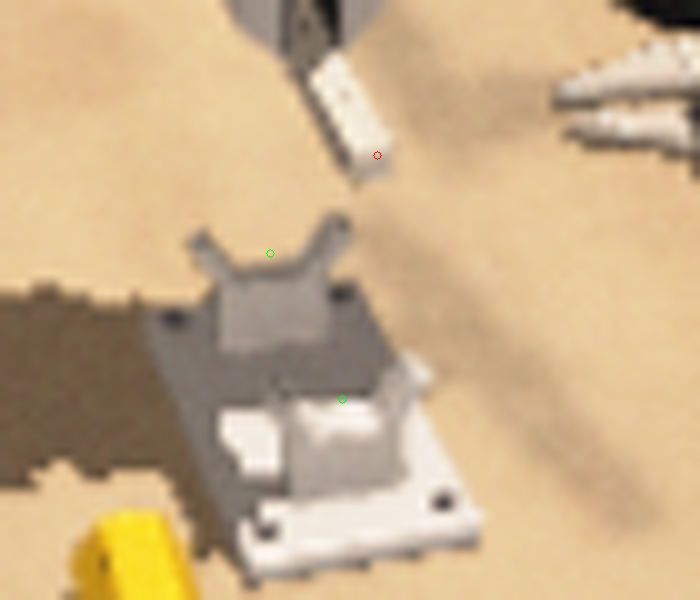

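The stick's near end is at (374,160) against a predicted (378,155). The saddle seats match their markers at (271,254) and (343,400). Aligned, so I'll lower it.

>>> carry_out:
  commands: [0, -0.03, 0.5, 0.04, 0.03, 0.04, 0, 0, 0, 0.7, 0, 0, 0, 0, 0, 0, 0.6, 0, 0, 0, 0, 0, 0, 0.35, 0, 0, 0, 0, 0, 0, 0.15, 0, 0, 0, 0, 0, 0, 0, 0, 0, 0, 0]

```text
time_s: 21.5
position: [0.4782, -0.2634, 0.0544]
orientation: [-2.381, 2.048, -0.008]
force: [0.2, -0.5, -0.2]
finger_gap: 0.0101
grasp_force: 20.0
```

>>> carry_out:
  commands: [0, 0, 0.07, 0, 0, 0, 0, 0, 0, 0, 0, 0, 0, 0]

```text
time_s: 21.75
position: [0.4783, -0.2636, 0.0527]
orientation: [-2.381, 2.048, -0.009]
force: [0.3, -0.4, -0.7]
finger_gap: 0.0106
grasp_force: 20.0
```

Run:
```python
from h import *
to((.475,-.2635,.0465),yaw=.15-np.pi/2)
```

```text
t 21.75 p [ 0.4783 -0.2636  0.0527] q [-0.6627  0.3442  1.7557  0.001   1.0357  2.3283] F [ 0.2717 -0.3919 -0.6603] gap 0.01057118085890186 19.99994158744812
axes [[0.149, -0.989, 0.004], [-0.989, -0.149, -0.005], [0.005, -0.003, -1.0]]
shift u [-0.02    0.1095  0.2074] turn u [-0.0451 -0.0351  0.0004]
```

>>> carry_out:
  commands: [-0.02, 0.11, 0, -0.04, -0.03, 0, 0, 0, 0, 0.1, 0, 0, 0, 0, 0, 0, 0.06, 0, 0, 0, 0, 0, 0, 0, 0, 0, 0, 0, 0, 0, 0, 0, 0, 0, 0]

```text
time_s: 22.38
position: [0.4747, -0.2633, 0.0484]
orientation: [2.382, -2.048, -0.0]
force: [-3.4, 1.3, 5.7]
finger_gap: 0.0102
grasp_force: 20.0
```

Run:
```python
from h import *
to((.475,-.2635,.0465),yaw=.15-np.pi/2)
s=snapshot("side");k=10
im=crop(s,215,235,70,60,k);cv2.imwrite("pics/h.png",im)
```

```text
t 22.375 p [ 0.4747 -0.2633  0.0484] q [-0.6659  0.3488  1.7608 -0.0002  1.0323  2.3257] F [-3.4027  1.3429  5.6555] gap 0.010223922463643162 20.003377497196198
axes [[0.15, -0.989, -0.0], [-0.989, -0.15, 0.0], [-0.0, 0.0, -1.0]]
shift u [ 0.0069 -0.01    0.0624] turn u [0.0031 0.0007 0.0012]
```

View pics/h.png

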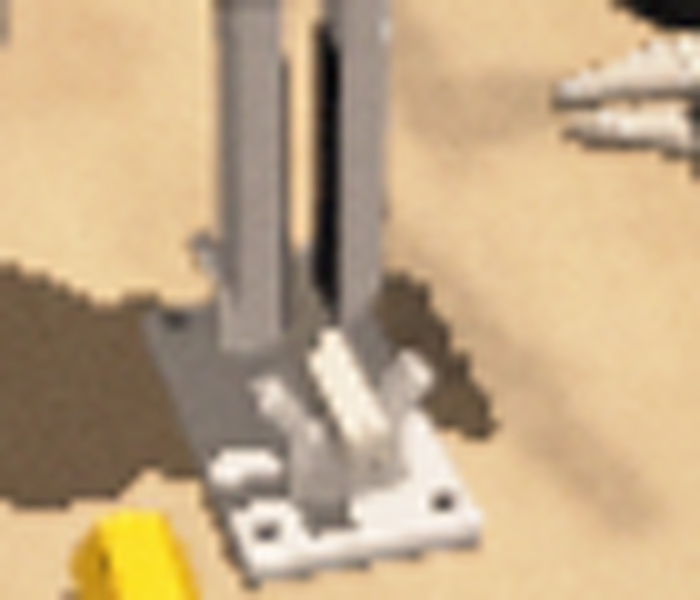

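The stick lies in the saddles with its near end at about (365,445), against about (369,452) for perfect centring. It leans lightly on the +x flare, so I'll ease it over a little.

>>> carry_out:
  commands: [0, 0.05, 0, 0, 0, 0, 0, 0, 0, 0.04, 0, 0, 0, 0, 0, 0, 0, 0, 0, 0, 0]

```text
time_s: 22.8
position: [0.4743, -0.2636, 0.0483]
orientation: [-2.381, 2.048, -0.002]
force: [-1.0, 3.8, 11.9]
finger_gap: 0.0104
grasp_force: 20.0
```

Run:
```python
from h import *
to((.475,-.2635,.0465),yaw=.15-np.pi/2)
s=snapshot("side")
im=s["image"][255:290,235:262].astype(int);print((im.min(2)[10:28,8:22]))
```

```text
t 22.8 p [ 0.4743 -0.2636  0.0483] q [-0.6674  0.3474  1.763   0.0012  1.0297  2.3236] F [-1.0162  3.7958 11.8902] gap 0.010385268095488518 20.005635917186737
axes [[0.149, -0.989, 0.0], [-0.989, -0.149, -0.002], [0.002, -0.0, -1.0]]
shift u [ 0.0006 -0.0242  0.0587] turn u [-0.017  -0.0041 -0.0002]
[[ 80  92 100  96  56  63 124 135 125  84  70  64  63  60]
 [ 83  89 100  96  91  74 126 124 114  83  68  59  63  61]
 [ 82  95 100  99 101  91 115 114 107 100  71  60  58  59]
 [ 96  99  99  97 175 191 134 108 108 105  81  62  54  54]
 [105  99  98  97 191 213 157 111 109 107 100  66  53  57]
 [105  90 117 178 206 221 210 136 103 106 105  91 155 129]
 [108 101 102 204 217 216 218 159 112 107 108 127 161 192]
 [115 103  95 179 214 215 233 216 139 108 137 152 153 198]
 [139 107 100 123 208 221 225 223 162 110 149 156 167 172]
 [174 135 109  99 184 215 217 244 221 159 153 163 162 168]
 [176 165 119  94 121 210 222 231 220 182 152 170 161 141]
 [166 169 144 110  96 200 220 217 242 224 178 163 174 198]
 [153 159 167 120  97 128 218 220 232 221 185 159 198 225]
 [122 150 161 179 129  97 199 210 194 177 166 159 199 226]
 [103 151 160 166 141 105 145 170 165 155 155 159 198 224]
 [104 155 163 145 142 113 136 148 151 148 144 154 197 223]
 [130 154 161 147 138 135 138 147 147 131 144 157 181 222]
 [115 146 143 138 138 137 139 145 151 140 148 157 170 219]]
```

>>> carry_out:
  commands: [0, 0, -0.04, 0, 0, 0, 0, 0, 0, 0, 0, 0, 0, 0.15, 0, 0, 0, 0, 0, 0, 0.3, 0, 0, 0, 0, 0, 0, 0.3, 0, 0, -0.4, 0, 0, 0, 0.3, 0, 0, -0.9, 0, 0, 0, 0.3, 0, 0, -0.97, 0, 0, 0, 0.3, 0, 0, -0.97, 0, 0, 0, 0.3]

```text
time_s: 23.85
position: [0.4733, -0.2636, 0.1464]
orientation: [2.382, -2.049, 0.001]
force: [0.5, 0.2, 0.3]
finger_gap: 0.0286
grasp_force: 0.0
```

>>> carry_out:
  commands: [0, 0, -0.97, 0, 0, 0, 0.3, 0, 0, -0.97, 0, 0, 0, 0.6, 0, 0, -0.6, 0, 0, 0, 0.6]

```text
time_s: 24.22
position: [0.4738, -0.2641, 0.2235]
orientation: [-2.382, 2.049, -0.005]
force: [0.7, 0.3, -0.1]
finger_gap: 0.0449
grasp_force: 0.0
```

Run:
```python
from h import *
to((.475,-.2635,.0465))
for n,(z) in (("side",None),):
    s=snapshot(n);im=s["image"];x0,y0=228,240;c=im[y0:290,x0:270].astype(int)
    m=((c.min(2)>185)).astype(np.uint8)
    k,l,st,ce=cv2.connectedComponentsWithStats(m);print(st,ce+[x0,y0])
    for r in m: print("".join(".#"[v] for v in r))
seat=np.array([.4758,-.2689,.036]);ry=np.array([-.15,.989,0])
print("expected ends of stick top",proj(s,np.array([seat+ry*.0515,seat-ry*.0515]))-[x0,y0])
```

```text
t 24.225 p [ 0.4738 -0.2641  0.2235] q [-0.6679  0.1346  1.623  -0.0001  1.3807  2.3236] F [ 0.6776  0.2932 -0.078 ] gap 0.04485525197221804 0.0
axes [[0.149, -0.989, 0.002], [-0.989, -0.149, -0.002], [0.003, -0.002, -1.0]]
shift u [-0.0271 -0.0277  5.9   ] turn u [ -0.0012  -0.0344 -13.3476]
[[   0    0   42   50 1830]
 [  20   16    2    2    3]
 [  15   23   11   16   96]
 [  15   31    1    1    1]
 [  28   31    2    2    3]
 [  16   33    2    3    3]
 [   6   34    9    9   50]
 [  14   34    1    1    1]
 [  11   35   24   15  113]] [[248.5432 262.5596]
 [248.3333 256.6667]
 [248.7083 270.1146]
 [243.     271.    ]
 [256.3333 271.6667]
 [244.3333 274.    ]
 [237.24   277.9   ]
 [242.     274.    ]
 [252.6195 284.8496]]
..........................................
..........................................
..........................................
..........................................
..........................................
..........................................
..........................................
..........................................
...................
[... 1152 characters left out ...]
#......#..####....#.............
......######........####....#.............
......#######........####..###............
.......######........###...###............
.......######..............####...........
........#####..............#####..........
........#######.............####..........
........###.................#####.........
...........................######.........
........................######...#........
.............###......########...#........
...........######.....#############.......
...........#...##.....#############.......
...........#...##...##########............
...........##############.................
expected ends of stick top [[11.2909 13.3114]
 [23.6412 38.2818]]
```

The stick lies on the rest where expected, its near end within about 1 px. I'll go back to the left lid and close it.

>>> carry_out:
  commands: [0, 0, -0.5, 0, 0, -0.95, 0.6, 0, 0, -0.5, 0, 0, -0.95, 0.6, 0, 0, -0.5, 0, 0, -0.95, 0.6, 0, 0, -0.5, 0, 0, -0.95, 0.6, 0, 0, -0.5, 0, 0, -0.95, 0.6, 0, 0, -0.5, 0, 0, -0.95, 0.6, 0, 0, -0.5, 0, 0, -0.95, 0.6, 0, 0, -0.4, 0, 0, -0.95, 0.6]

```text
time_s: 25.28
position: [0.473, -0.2634, 0.3377]
orientation: [-2.991, 0.961, 0.002]
force: [0.8, -0.1, 0.1]
finger_gap: 0.0564
grasp_force: 0.0
```

>>> carry_out:
  commands: [0, 0, 0, 0, 0, -0.96, 0.6, 0, 0, 0, 0, 0, -0.96, 0.6, 0, 0, 0, 0, 0, -0.96, 0.6, 0, 0, 0, 0, 0, -0.96, 0.6, 0, 0, 0, 0, 0, -0.96, 0.6, 0, 0, 0, 0, 0, -0.96, 0.6, 0.11, -0.6, 0, 0, 0, 0, 0.6, 0.11, -0.97, 0, 0, 0, 0, 0.6]

```text
time_s: 26.28
position: [0.4808, -0.2155, 0.3372]
orientation: [-3.14, 0.039, 0.001]
force: [-0.1, 0.6, -0.3]
finger_gap: 0.0564
grasp_force: 0.0
```

>>> carry_out:
  commands: [0.11, -0.97, 0, 0, 0, 0, 0.6, 0.11, -0.97, 0, 0, 0, 0, 0.6, 0.11, -0.97, 0, 0, 0, 0, 0.6, 0.11, -0.97, 0, 0, 0, 0, 0.6, 0.11, -0.97, 0, 0, 0, 0, 0.6, 0.11, -0.97, 0, 0, 0, 0, 0.6, 0.11, -0.97, 0, 0, 0, 0, 0.6, 0.11, -0.97, 0, 0, 0, 0, 0.6]

```text
time_s: 27.28
position: [0.5117, 0.0178, 0.3376]
orientation: [-3.141, 0.036, 0.001]
force: [0.4, 0.3, 1.0]
finger_gap: 0.0563
grasp_force: 0.0
```

>>> carry_out:
  commands: [0.11, -0.97, 0, 0, 0, 0, 0.6, 0.11, -0.97, 0, 0, 0, 0, 0.6, 0.11, -0.97, 0, 0, 0, 0, 0.6, 0.11, -0.97, 0, 0, 0, 0, 0.6, 0.11, -0.97, 0, 0, 0, 0, 0.6, 0, 0, 0, 0, 0, 0, 0.6]

```text
time_s: 28.02
position: [0.531, 0.1631, 0.3373]
orientation: [-3.141, 0.03, 0.002]
force: [-0.3, -0.2, -0.0]
finger_gap: 0.0563
grasp_force: 0.0
```

Run:
```python
from h import *
to((.547,.261,.285))
```

```text
t 28.025 p [0.531  0.1631 0.3373] q [0.1418 0.1014 1.4277 0.0005 1.6138 1.732 ] F [-0.3178 -0.2012 -0.0229] gap 0.05634947619326907 0.0
axes [[1.0, -0.019, -0.001], [-0.019, -1.0, -0.0], [-0.001, 0.0, -1.0]]
shift u [ 0.4712 -3.2742  1.7448] turn u [-0.0024  0.0127  0.0345]
```

>>> carry_out:
  commands: [0.12, -0.83, 0, 0, 0, 0, 0.7, 0.12, -0.83, 0, 0, 0, 0, 0.7, 0.12, -0.83, 0, 0, 0, 0, 0.7, 0.11, -0.8, 0, 0, 0, 0.03, 0.7, 0, 0, 0, 0, 0, 0, 0.7, 0, 0, 0.6, 0, 0, 0, 0.7, 0, 0, 0.7, 0, 0, 0, 0.7, 0, 0, 0.4, 0, 0, 0, 0.7]

```text
time_s: 29.02
position: [0.5471, 0.2576, 0.2844]
orientation: [3.14, -0.042, -0.005]
force: [0.1, 0.6, -0.2]
finger_gap: 0.0661
grasp_force: 0.0
```

>>> carry_out:
  commands: [0, 0, 0, 0, 0, 0, 0.1, 0, 0, 0, 0, 0, 0, 0.1, 0, 0, 0, 0, 0, 0, 0.1, 0, 0, 0, 0, 0, 0, 0.1, 0, 0, 0, 0, 0, 0, 0.1]
  squeeze: 30

```text
time_s: 29.65
position: [0.5485, 0.261, 0.2878]
orientation: [-3.137, 0.038, -0.003]
force: [-0.1, 5.1, 1.0]
finger_gap: 0.0295
grasp_force: 30.0
```

Run:
```python
from h import *
to((.547,.261,.285))
h=np.array([.6126,.1465]);g=observe()["position"][[0,2]]+[0,.002];d=g-h;r=np.hypot(*d);a0=np.degrees(np.arctan2(d[1],d[0]))%360
print("r",r,"a0",a0)
st=[0,4,10,18,26,34,42,50,58,66,74,80,85,89]
P=np.array([h+r*np.array([np.cos(np.radians(a0+s)),np.sin(np.radians(a0+s))]) for s in st])
D=np.diff(P,axis=0)/.03;print(np.c_[st[1:],D[:,0],-D[:,1]].round(2).tolist())
```

```text
t 29.65 p [0.5485 0.261  0.2878] q [0.3    0.2317 1.3768 0.0033 1.5302 1.8946] F [-0.1306  5.1024  0.9752] gap 0.029488063145594153 30.003518164157867
axes [[1.0, -0.024, 0.002], [-0.024, -1.0, -0.004], [0.002, 0.004, -1.0]]
shift u [-0.0492  0.0014  0.0937] turn u [-0.0382 -0.0157 -0.0088]
r 0.15700816417444016 a0 114.10709583924626
[[4.0, -0.33, 0.16], [10.0, -0.47, 0.28], [18.0, -0.57, 0.45], [26.0, -0.51, 0.53], [34.0, -0.43, 0.59], [42.0, -0.34, 0.65], [50.0, -0.25, 0.69], [58.0, -0.15, 0.71], [66.0, -0.05, 0.73], [74.0, 0.05, 0.73], [80.0, 0.11, 0.54], [85.0, 0.13, 0.44], [89.0, 0.13, 0.34]]
```

>>> carry_out:
  commands: [-0.33, -0.06, 0.16, 0, 0, 0, 0.1, -0.47, 0, 0.28, 0, 0, 0, 0.1, -0.57, 0, 0.45, 0, 0, 0, 0.1, -0.51, 0, 0.53, 0, 0, 0, 0.1, -0.43, 0, 0.59, 0, 0, 0, 0.1, -0.34, 0, 0.65, 0, 0, 0, 0.1, -0.25, 0, 0.69, 0, 0, 0, 0.1, -0.15, 0, 0.71, 0, 0, 0, 0.1]

```text
time_s: 30.65
position: [0.4584, 0.2634, 0.1659]
orientation: [-3.14, 0.038, -0.01]
force: [4.5, 1.3, 1.0]
finger_gap: 0.03
grasp_force: 30.0
```

>>> carry_out:
  commands: [-0.05, 0, 0.73, 0, 0, 0, 0.1, 0.05, 0, 0.73, 0, 0, 0, 0.1, 0.11, 0, 0.54, 0, 0, 0, 0.1, 0.13, 0, 0.44, 0, 0, 0, 0.1, 0.13, 0, 0.34, 0, 0, 0, 0.1, 0, 0, 0, 0, 0, 0, 0.1]

```text
time_s: 31.4
position: [0.4699, 0.2631, 0.0818]
orientation: [-3.141, 0.039, -0.005]
force: [6.3, 1.8, 1.0]
finger_gap: 0.0294
grasp_force: 30.0
```

Run:
```python
from h import *
to((.4765,.2625,.0675))
```

```text
t 31.4 p [0.4699 0.2631 0.0818] q [ 0.35    0.2882  1.758  -0.0006  1.0919  1.9461] F [6.3443 1.8332 0.9661] gap 0.02935541622162503 29.997408092021942
axes [[1.0, -0.025, 0.003], [-0.025, -1.0, -0.001], [0.003, 0.001, -1.0]]
shift u [0.2197 0.0153 0.4776] turn u [-0.0078 -0.0332 -0.0197]
```

>>> carry_out:
  commands: [0.1, 0, 0.15, 0, 0, 0, 0.1, 0.08, 0, 0.15, 0, 0, 0, 0.1, 0.06, 0, 0.12, 0, 0, 0, 0.1, 0, 0, 0, 0, 0, 0, 0.1]
  squeeze: 45

```text
time_s: 31.9
position: [0.4747, 0.2632, 0.0728]
orientation: [3.141, -0.039, -0.003]
force: [-7.2, -0.1, 25.2]
finger_gap: 0.0295
grasp_force: 45.0
```

>>> carry_out:
  commands: [0.05, 0, 0.1, 0, 0, 0, 0.1, 0.02, 0, 0.05, 0, 0, 0, 0.1, 0, 0, 0, 0, 0, 0, 0.1]

```text
time_s: 32.28
position: [0.4767, 0.2632, 0.0696]
orientation: [3.141, -0.038, -0.003]
force: [-9.9, -1.0, 33.5]
finger_gap: 0.0296
grasp_force: 45.0
```

Run:
```python
from h import *
to((.4765,.2625,.0675))
```

```text
t 32.275 p [0.4767 0.2632 0.0696] q [0.3452 0.3204 1.7453 0.0007 1.078  1.9399] F [-9.8662 -1.0342 33.4979] gap 0.029558419808053668 45.0133341550827
axes [[1.0, -0.024, -0.002], [-0.024, -1.0, 0.0], [-0.002, -0.0, -1.0]]
shift u [-0.0047  0.0242  0.0716] turn u [ 0.0016  0.0201 -0.0115]
```

>>> carry_out:
  commands: [0, 0, 0, 0, 0, 0, 0.7, 0, 0, 0, 0, 0, 0, 0.7, 0, 0, 0, 0, 0, 0, 0.7, -0.2, 0, -0.9, 0, 0, 0, 0.7, -0.2, 0.3, -0.97, 0, 0, 0, 0.7, -0.2, 0.9, -0.9, 0, 0, 0, 0.7, -0.2, 0.97, -0.9, 0, 0, 0, 0.7, 0, 0.97, -0.9, 0, 0, 0, 0.7]

```text
time_s: 33.28
position: [0.4493, 0.1681, 0.2014]
orientation: [3.141, -0.038, -0.005]
force: [0.1, 0.3, 0.5]
finger_gap: 0.0661
grasp_force: 0.0
```

>>> carry_out:
  commands: [-0.3, 0.97, -0.5, 0, 0, 0, 0.7, -0.3, 0.97, -0.5, 0, 0, 0, 0.7, -0.3, 0.97, -0.5, 0, 0, 0, 0.7, -0.3, 0.97, 0, 0, 0, 0, 0.7, -0.3, 0.97, 0, 0, 0, 0, 0.7, -0.3, 0.97, 0, 0, 0, 0, 0.7, -0.3, 0.97, 0, 0, 0, 0, 0.7, 0, 0.97, 0, 0, 0, 0, 0.7]

```text
time_s: 34.28
position: [0.3807, -0.0626, 0.2457]
orientation: [-3.14, 0.039, 0.004]
force: [0.2, -0.1, -0.2]
finger_gap: 0.0657
grasp_force: 0.0
```

Run:
```python
from h import *
to((.4765,.2625,.0675))
for n,(x,y,w,h) in (("side",(218,140,80,70)),("top",(132,155,110,75))):
    a=cv2.imread(f"pics/{n}0.png")[y:y+h,x:x+w].astype(int);b=snapshot(n)["image"][y:y+h,x:x+w,::-1].astype(int)
    d=np.abs(a-b).max(2);v,u=np.nonzero(d>30);print(n,len(v),(u.min()+x,u.max()+x,v.min()+y,v.max()+y) if len(v) else "")
    if n=="side":
        for r in d[10:50,:40:]: print("".join(" .:#"[min(3,i//15)] for i in r))
t=snapshot("top");im=t["image"].astype(int)[200:226,300:338]
for r in im.min(2): print(*["%3d"%i for i in r])
```

```text
t 34.275 p [ 0.3807 -0.0626  0.2457] q [-0.3884 -0.2385  1.9314  0.      1.4514  1.2075] F [ 0.1712 -0.1375 -0.2025] gap 0.0656916751341858 0.0
axes [[1.0, -0.025, -0.003], [-0.025, -1.0, -0.001], [-0.003, 0.001, -1.0]]
shift u [  2.9363 -10.9081   5.9445] turn u [-0.0097  0.0245 -0.0198]
side 2 (np.int64(224), np.int64(224), np.int64(172), np.int64(173))
                                        
                                        
                                        
                                        
                                        
                                        
                                        
                                        
                                        
                                        
                                        
                     .                  
                                        
                                        
                                        
                                        
                                        
                   .                    
    
[... 4217 characters left out ...]
  30  46  99  99 104 105 103 101 100 100 104 103 104 104 101 101 103 108 112 110  91  85  60
105 104 105 104  93 125 197 126  66  39  29  33  57 105 107 110 107 105 106 108 106 106 104 104 103 105 106 107 106 105 106 109 108  67   0   0   0   0
103 105 103 105  92  35  59 105 105 109 109 108 108 106 107 109 107 107 106 106 105 105 106 106 105 107 105 106 106 105 105 111 102   0   0   0   0   0
104 104 104 106 108 107 106 104 104 106 107 106 105 104 107 107 106 105 105 107 106 107 106 107 106 106 105 105 106 105 107  99  46   0   0   0   0   0
107 106 105 106 106 108 105 106 104 105 106 103 104 103 105 104 103 105 106 106 107 105 107 107 107 104 105 106 105 106 108 102  46   5   0   0   0   0
```

Run:
```python
from h import *
t=snapshot("top")
for p in ((303.6,214),(333.4,210)): print(plane(t,*p,.036))
print("mid",plane(t,318.5,212,.036))
for n,(x,y,w,h) in (("side",(220,166,14,12)),("top",(150,205,14,16))):
    a=cv2.imread(f"pics/{n}0.png")[y:y+h,x:x+w].astype(int);b=snapshot(n)["image"][y:y+h,x:x+w,::-1].astype(int)
    print(n);print(a.mean(2).astype(int));print((b-a).mean(2).astype(int))
```

```text
[ 0.4695 -0.217   0.036 ]
[ 0.4805 -0.3165  0.036 ]
mid [ 0.475  -0.2667  0.036 ]
side
[[146 148 150 149 148 148 146 148 148 149 147 148 131  99]
 [149 148 147 149 148 149 148 149 150 150 152 151 107  86]
 [146 149 147 150 149 146 149 147 148 147 148  96  50  52]
 [148 148 148 145 150 149 150 146 147 148 104  51  42  39]
 [147 150 150 149 149 148 146 146 101  85  57  43  43  51]
 [148 148 151 149 145 147 101  83  59  45  41  43  48  47]
 [147 149 150 150 101  90  51  38  46  48  53  43  31  60]
 [147 150 145 151  74  55  43  43  47  41  35 110 125  83]
 [147 148 152 152  72  47  45  41  40  74  66 101 104 156]
 [173 174 173 174 111  53  39  80 144 159 160 159 161 161]
 [183 184 184 185 141  97 145 164 178 184 183 183 180 157]
 [186 184 183 183 178 167 180 186 184 187 186 186 186 178]]
[[-1 -1 -1 -2  0 -3  2  0 -1 -3  0  0 -1 -3]
 [-4  0 -2 -1 -1  0  0  0 -5 -1 -6 -5 -3 -5]
 [ 0 -1  1 -2 -3  5 -2 -2 -1  2  1  2  2  4]
 [ 0 -2 -2  5 -4  1 -4  3 -2 -1  1  0  1  6]
 [ 0 -1  0 -2  0  0  3  3  1  3 -4  3  0 -1]
 [ 0 -1 -2  2  2  0 -2  1 -2  0  3 -1  1 -3]
 [ 2  1 -1 -2 51 18 -2 -1  0 -2  0
[... 1206 characters left out ...]
 0  0 -1  0  0 -1  1  0]
 [-1  0  0  0  0  0  1 -1 -1  1  0  1  0  0]
 [ 0 -1  1  0  0  0  0  0  1  0  0  0 -1  0]
 [ 0  0  2 -2  1 -1 -1  0  0  1  1 -2  0  0]
 [-1 -1  0  0  0  2 -2  0  0 -1  0  0  0  0]
 [ 0  0 -2  0  0 -1  0 -2 -1  0 -1  0  0  1]
 [-1  0  0  0  0  1  0  0 -1  0  2 -1  1  0]
 [ 0  0  0  0  0 -1  0  0 -1  0  0  0  0 -1]
 [ 0  0  0  1  0  0  1 -2 -1  1  0  0  0  0]
 [ 0  0  1  0  1 -3  1  0  1 -3  2  1  0  0]
 [ 0  0  0  1  3  5  4  4  5  4  3  0 -2  0]
 [-1  0  0 -1 -2  1  0 -1 -1  0 -1  1 -1  0]
 [ 0  0  0  0  1 -1  0 -1  0  1  0  0  0  0]
 [-1  0  0  0  0  0  0  0  1 -1 -1  1  0 -1]
 [ 0  0  0  0  0  0 -1 -1  0  1  0  0  0  0]
 [ 0  0  0 -1 -1  0  0  0  0  0  1  0  1  0]]
```

The left lid's picture matches the original shut view, and the stick is within about 2 mm and 0.04 rad of the rest seat. I'll hand the job in.

```bash
python3 -c "
from station import *
print(finish_job())"
```

```text
the job is handed in; nothing more can be done
None
```

The white stick was in the left tub and now lies across both saddles of the rest, about 2 mm off centre and 0.04 rad off line. The left lid is pressed shut (its images match the start), the other two were never opened, and the job was handed in at about 35 s; no verdict came back.

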